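# Run the joint scraper along the seam of a sauna peg board

### The arm

A 6-joint arm with a two-finger parallel gripper is mounted at the origin on the work surface. World frame = base frame: x ahead of the robot, y to its left, z up, the work surface at z = 0. Lengths are in m, angles in rad, forces in N, time in s.
With the tool pointing down it reaches from about 0.35 to 0.975 m from the base axis. Payload 4.9 kg.
Tool frame: the origin (TCP) lies between the finger pads; the fingertips stand 22 mm ahead of it and the grasp point (between the pads) lies 3 mm ahead of it; z points along the fingers, y is the line along which they close (so a half turn about z gives the same grasp; the last joint's range is limited). The gripper opens to 85 mm and grips with 20 to 120 N. Pads are 22 mm wide; open, the fingers measure 114 mm over their backs; the gripper's body (76 mm by 85 mm) begins 54 mm behind the grasp point. The pads swing forward as they close: fully open they stand 13 mm farther back than shut.
Start: joints at [1.016, 0.053, 1.613, -0, 1.476, -0.119], TCP at [0.264, 0.567, 0.253] pointing down, gripper open.
Joint ranges: [-3.01, 3.01], [-1.01, 2.22], [0.06, 2.58], [-1.02, 4.17], [0.09, 2.62], [-3.14, 3.14]. Speed limits (rad/s): [2.57, 2.57, 3.14, 3.14, 3.14, 3.14].

### API

Orientations are given as a unit quaternion [w, x, y, z].
In Python, from plant import state, grab_frame, get_calibration, job_done, recognise, regions_of gives the robot as it stands.
- The arm moves only by the tool apply_moves, never from a script. Its argument "targets" is a list of rows, each an object with "translation": the shift along the tool's x, y, z normalised to -1 to 1, where 1 is 100 mm, a list of three; "twist": the turn about the tool's z normalised to -1 to 1, where 1 is 0.1 rad; "hand": the opening, from 0 (shut) to 1 (fully open). A call has 1 to 8 rows; each row shifts and turns the commanded pose from where the row before left it, along the tool's axes as they then stand; what a row does not reach is not made up. A row lasts 1/10 s, in which the tool goes at most 50 mm and 8.59 degrees, less where a joint would pass 70% of its speed; a pose out of reach is approached as far as the arm can. A call with a number of a shift or a turn outside -1 to 1 is refused whole. A call with a gripper value outside its range is refused whole. The fingers move at their own pace and stop on an object; the grip force is fixed at half the most. Time passes only in rows, so rows that do not move let the fingers close. It gives the time, the measured TCP pose, the force, the opening and the grip force at its end, in the units of the state.
- state(): the state, without advancing time (a new reading comes with each control period).
- grab_frame(name): name is "scene" or "top"; returns the picture (384x512x3 uint8, red, green, blue); there is no depth.
- get_calibration(name): a dict with "camera_matrix" (3x3 intrinsics, pixels), "D" ([k1, k2, p1, p2, k3] as OpenCV has them; the pictures are not rectified), "pose" (4x4, takes a point from camera to world coordinates). Camera axes: x right, y up, looking along -z (the intrinsics and any distortion apply to the point x, -y, -z); pixel columns grow to the right and rows downward; lengths in m; the calibration is good to about 2 mm. A picture is of the moment at which its call begins. get_calibration takes no time and is no camera call.
- job_done(): hands the job in; it is judged then, once.
Trained networks look in the newest picture that a camera, given by its name, has taken for a name from the list of things; names that differ only in an ending like _2 or _b are one class to them, and where a whole thing is asked for, a point or a joint stands for the part that bears it (a point fixed in the world has none). Each returns a list of dicts, best first, with "score" (0 to 1); they miss things now and then, are a little off and sometimes report something else, mostly with a low value. They report only what shows in the picture. A call takes as long as a camera call. They do not tell look-alikes from the thing itself.
- recognise(camera, query): "point" ([x, y, z] in m, in world coordinates, good to about 4 mm: the middle of the surface that is visible of it).
- regions_of(camera, query): "pixels" (384x512 bool, what is visible of it).
The state is a dict: "time": time; "joint_pos": joint angles; "joint_vel": joint speeds; "joint_efforts": joint torques, N m; "tool_pos": TCP position; "tool_rot": TCP orientation; "contact_force": force on the tool from outside, world axes, zero at the start; "ft_torque": the same for the moment, N m; "gripper_width": opening from 0.0 (shut) to 1.0 (fully open); "grasp_force": force on a finger pad.
Only numpy, scipy, OpenCV 4.12 (cv2) and the standard library are available. Lean on these libraries where they do the work, as an engineer would, in place of code of your own. Each camera call takes 0.05 s, during which the arm holds its last target. There are 200 camera calls.

### The job

Take the joint scraper with the long square handle out of its stand, leaving the spare peg in the other hole, and guide its tip slowly (about 4 cm a second) and without pressing hard along the seam of the pine board, from the seam's end next to the steel hanging ring all the way to the other end, the tip kept on the seam, touching it or only just clear of it. Then lower the scraper, tip down, into the mug with the handle, let it go so that it leans inside, and leave the mug standing.

Things in the scene. Friction and masses are not known exactly. Their poses are not given: they have to be found in the camera images.
- scraper: joint scraper, loose, 150 mm long, upright in either hole of a fixed wooden stand 70 mm high. Origin: its tip, now 8 mm above the table; z up its axis. Steel shank 14 mm thick with 8 mm tip; birch collar 34 mm across at z 62-68 mm, resting on the stand; square handle 22 x 22 mm, z 68-150, sides square to x and y. Grip near z = 115 mm across y (free both sides); the peg is 100 mm off along x.
- peg: spare birch coat peg, to be left alone: round, 107 mm long, mushroom head 34 mm across, loose, upright in the stand's other hole, its top 115 mm above the table. Origin at its lower end, z up.
- board: pine board lying flat, fixed, 22 mm thick, x -90 to 70, y -120 to 120 mm. Origin on its underside below the seam's middle. Seam: thin dark line flush in the top (z = 22), x = 0, from y = +100 (end by the steel hanging ring, which juts from the +y edge) to y = -100, between pale end strips. At x = 50 three pegs 40 high; at x below -30 a pumice stone 23 high, both lower than the scraper's collar.
- mug: beige ceramic mug with a handle on its +y side, loose, 350 g, standing: 84 mm across the rim, 90 mm high, wall 4 mm, inner floor about 5 mm above the table. Origin at the centre of its underside, z up. The smaller tumbler without a handle is not it.
Not all that is in view belongs to the job. Leave any pink look-alike of the mug alone. What is shaped like the scraper but pink is not meant.

How it is judged:
On the way, in this order (a step that is already met when the one before it is completed fails the run):
1. the scraper's tip is on the seam at the end beside the ring (within 12 mm to either side and 10 mm above the wood) (y of scraper in the frame of board between 0.077 and 0.115 m and x of scraper in the frame of board between -0.012 and 0.012 m and z of scraper in the frame of board between 0.015 and 0.032 m), for 0.2 s.
2. the tip passes slowly along the seam, about 43 mm from the ring end (within 12 mm to either side and 10 mm above the wood) (y of scraper in the frame of board between 0.044 and 0.07 m and x of scraper in the frame of board between -0.012 and 0.012 m and z of scraper in the frame of board between 0.015 and 0.032 m), for 0.2 s.
3. the tip passes slowly along the seam, about 81 mm from the ring end (within 12 mm to either side and 10 mm above the wood) (y of scraper in the frame of board between 0.006 and 0.032 m and x of scraper in the frame of board between -0.012 and 0.012 m and z of scraper in the frame of board between 0.015 and 0.032 m), for 0.2 s.
4. the tip passes slowly along the seam, about 119 mm from the ring end (within 12 mm to either side and 10 mm above the wood) (y of scraper in the frame of board between -0.032 and -0.006 m and x of scraper in the frame of board between -0.012 and 0.012 m and z of scraper in the frame of board between 0.015 and 0.032 m), for 0.2 s.
5. the tip passes slowly along the seam, about 157 mm from the ring end (within 12 mm to either side and 10 mm above the wood) (y of scraper in the frame of board between -0.07 and -0.044 m and x of scraper in the frame of board between -0.012 and 0.012 m and z of scraper in the frame of board between 0.015 and 0.032 m), for 0.2 s.
6. the tip is on the seam at its far end (within 12 mm to either side and 10 mm above the wood) (y of scraper in the frame of board between -0.115 and -0.077 m and x of scraper in the frame of board between -0.012 and 0.012 m and z of scraper in the frame of board between 0.015 and 0.032 m), for 0.2 s.
7. the tip is lowered into the mug, less than 50 mm above the table, while still gripped (horizontal distance between scraper and mug below 0.036 m and z of scraper in the frame of mug below 0.05 m and contact force between the fingers and scraper above 1 N), for 0.1 s.
At the end, for the whole second after the job is handed in: The scraper rests tip down inside the mug (tip within 40 mm of the mug's axis and less than 30 mm above the table, leaning under 50 degrees), let go and at rest; the mug stands upright; the spare peg is still in its hole (moved less than 20 mm) (horizontal distance between scraper and mug below 0.04 m and z of scraper in the frame of mug below 0.03 m and angle between scraper's own z axis and vertical below 0.9 rad and linear speed of scraper below 0.03 m/s and angle between mug's own z axis and vertical below 0.15 rad and distance of peg from where it was at the start of the episode below 0.02 m); the robot touches nothing.
It fails at once if the scraper touches the board more than 20 mm to the side of the seam (contact force between scraper and board above 1 N and (x of scraper in the frame of board above 0.02 m or x of scraper in the frame of board below -0.02 m)).
It fails at once if the scraper is pressed on the board with more than 40 N (contact force between scraper and board above 40 N).
It fails at once if the spare peg is moved by more than 20 mm (distance of peg from where it was at the start of the episode above 0.02 m).
It also fails if it takes over 67 s, if anything falls off the work surface, if the arm or the gripper's body presses on something with over 40 N, if the wrist force passes 120 N, or if a joint passes its speed limit or range.

## Working session

There is one attempt and no reset: what is moved stays moved. The work goes in short steps, Python scripts to look and compute and a tool call to move; the robot and the scene stay as the last step left them, time stands still between calls to the robot, and variables do not carry over. Pictures are saved under pics/ and viewed, at most 10 in all, crops included, and the job is handed in when it is done.

Besides the shell and the picture viewer there is one more tool, called after "Emit:" by a JSON object that holds its "fn" and its "kwargs". apply_moves: Moves the arm, as the interface text tells. Its arguments: {"type":"object","properties":{"targets":{"type":"array"}},"required":["targets"]}

```bash
mkdir -p pics
python3 - <<'E'
from plant import *
import cv2,numpy as np
for n in("scene","top"):
    im=grab_frame(n); cv2.imwrite(f"pics/{n}0.png",im[:,:,::-1])
    c=get_calibration(n); print(n,np.round(c["camera_matrix"],1).tolist(),np.round(c["pose"],3).tolist(),c["D"])
    for q in("scraper","peg","board","mug"):
        r=recognise(n,q); print(q,[(np.round(d["point"],3).tolist(),round(d["score"],2)) for d in r[:4]])
s=state();print(s["time"],s["tool_pos"],s["tool_rot"],s["gripper_width"])
E
```

```text
scene [[434.4, 0.0, 256.3], [0.0, 434.4, 191.6], [0.0, 0.0, 1.0]] [[0.707, -0.449, 0.547, 1.026], [0.707, 0.444, -0.55, -0.468], [0.004, 0.776, 0.631, 0.66], [0.0, 0.0, 0.0, 1.0]] [-0.04385106  0.          0.          0.          0.        ]
scraper [([0.393, -0.28, 0.121], 0.81), ([0.496, -0.307, 0.126], 0.74)]
peg [([0.592, -0.326, 0.108], 0.98)]
board [([0.607, -0.059, 0.025], 0.6)]
mug [([0.538, 0.278, 0.057], 0.89), ([0.535, 0.413, 0.065], 0.68)]
top [[389.5, 0.0, 255.7], [0.0, 389.5, 190.8], [0.0, 0.0, 1.0]] [[0.018, 0.973, -0.229, 0.254], [-1.0, 0.018, -0.001, 0.078], [0.003, 0.229, 0.973, 1.112], [0.0, 0.0, 0.0, 1.0]] [-0.07637939  0.          0.          0.          0.        ]
scraper [([0.482, -0.296, 0.127], 0.71), ([0.383, -0.274, 0.119], 0.65)]
peg [([0.578, -0.327, 0.11], 0.58)]
board [([0.59, -0.041, 0.02], 0.88)]
mug [([0.531, 0.3, 0.04], 0.77), ([0.53, 0.443, 0.042], 0.65), ([0.579, -0.327, 0.108], 0.34)]
0.5 [0.263794   0.56656137 0.2532712 ] [-1.71567130e-05  2.16149495e-01  9.76360279e-01 -3.00350424e-05] 1.0028144513152795
```

View pics/scene0.png

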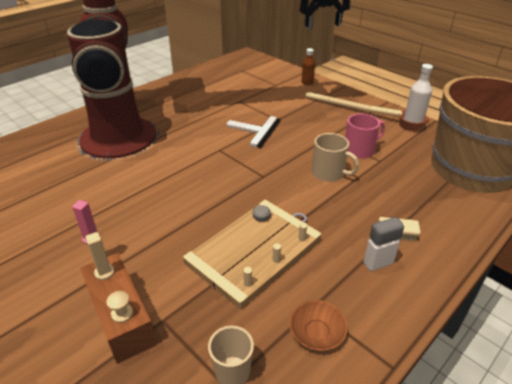

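View pics/top0.png

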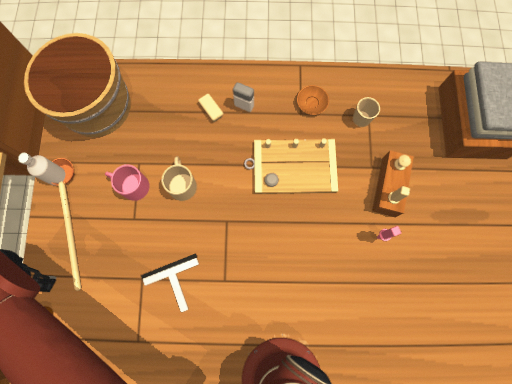

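The scene view shows the beige scraper at (97,250) standing in the stand with the peg at (119,300), and a pink scraper behind it at (84,215). The beige mug with a handle is at (332,157), the pink mug at (364,133) and the tumbler at (231,352). In the top view they are: scraper (400,194), peg (402,162), pink scraper (389,234), mug (177,181), pink mug (128,182), ring (249,163). The beige scraper in the stand and the beige mug with a handle fit the description. Next I'll make metric orthophotos at the known heights, which also serve as the enlarged confirmation crop.

```bash
cat > h.py <<'E'
from plant import *
import cv2,numpy as np
def proj(n,P):
    c=get_calibration(n);T=np.linalg.inv(c["pose"]);p=np.asarray(P,float).reshape(-1,3)@T[:3,:3].T+T[:3,3]
    p=p*[1,-1,-1]
    return cv2.projectPoints(p.reshape(-1,1,3),np.zeros(3),np.zeros(3),np.array(c["camera_matrix"]),np.array(c["D"]))[0][:,0]
def ortho(n,im,x0,x1,y0,y1,z,s=2000,grid=.05):
    # row down = -x, col right = -y
    xs=np.arange(x1,x0,-1/s);ys=np.arange(y1,y0,-1/s)
    X,Y=np.meshgrid(xs,ys,indexing="ij")
    m=proj(n,np.c_[X.ravel(),Y.ravel(),np.full(X.size,z)]).reshape(*X.shape,2).astype(np.float32)
    o=cv2.remap(im,m[...,0],m[...,1],cv2.INTER_CUBIC)[:,:,::-1].copy()
    for g in np.arange(np.ceil(x0/grid)*grid,x1,grid):
        r=int((x1-g)*s);o[r,::4]=255;cv2.putText(o,f"{g:.2f}",(0,r-2),0,.35,(255,255,255))
    for g in np.arange(np.ceil(y0/grid)*grid,y1,grid):
        r=int((y1-g)*s);o[::4,min(r,o.shape[1]-1)]=255;cv2.putText(o,f"{g:.2f}",(r+1,10),0,.35,(255,255,255))
    return o
def ray(n,uv,z):
    c=get_calibration(n);q=cv2.undistortPoints(np.array(uv,float).reshape(-1,1,2),np.array(c["camera_matrix"]),np.array(c["D"]))[:,0]
    d=np.c_[q[:,0],-q[:,1],-np.ones(len(q))]@c["pose"][:3,:3].T;o=c["pose"][:3,3]
    return o+d*((z-o[2])/d[:,2])[:,None]
E
python3 - <<'E'
from h import *
t=cv2.imread("pics/top0.png")[:,:,::-1];s=cv2.imread("pics/scene0.png")[:,:,::-1]
B=(.48,.68,-.2,.12,.022,1200); M=(.45,.6,.2,.36,.09,1200); S=(.43,.63,-.37,-.25,.158,1200);P=(.43,.63,-.37,-.25,.115,1200)
rows=[]
for n,im in(("top",t),("scene",s)):
    L=[ortho(n,im,*r) for r in(B,M,S,P)]
    print([l.shape for l in L])
    L=[cv2.copyMakeBorder(l,0,250-l.shape[0],0,4,0) for l in L]
    rows.append(np.hstack(L))
m=np.vstack(rows);print(m.shape)
cv2.imwrite("pics/m1.png",m[:,:800]) ; 
cv2.imwrite("pics/m1.png",cv2.resize(m,None,fx=min(1,800/m.shape[1]),fy=min(1,800/m.shape[1]),interpolation=3))
for n in("top","scene"):
    grab_frame(n)
    for q in("scraper","mug","peg"):
        for d in regions_of(n,q)[:2]:
            v,u=np.nonzero(d["pixels"]);print(n,q,round(d["score"],2),u.min(),u.max(),v.min(),v.max(),u.mean().round(1),v.mean().round(1))
E
```

```text
[(241, 384, 3), (180, 192, 3), (240, 144, 3), (240, 144, 3)]
[(241, 384, 3), (180, 192, 3), (240, 144, 3), (240, 144, 3)]
(500, 880, 3)
top scraper 0.62 378 400 227 240 388.7 233.3
top scraper 0.59 388 409 186 203 398.2 194.5
top mug 0.81 163 196 157 200 179.1 181.0
top mug 0.79 106 149 165 200 129.3 182.0
top peg 0.52 395 409 156 170 402.1 162.9
scene scraper 0.62 86 114 232 279 99.4 256.5
scene mug 0.96 346 384 112 157 362.9 133.4
scene mug 0.84 312 359 132 180 331.9 156.9
scene peg 0.95 107 132 292 322 119.7 306.3
```

View pics/m1.png

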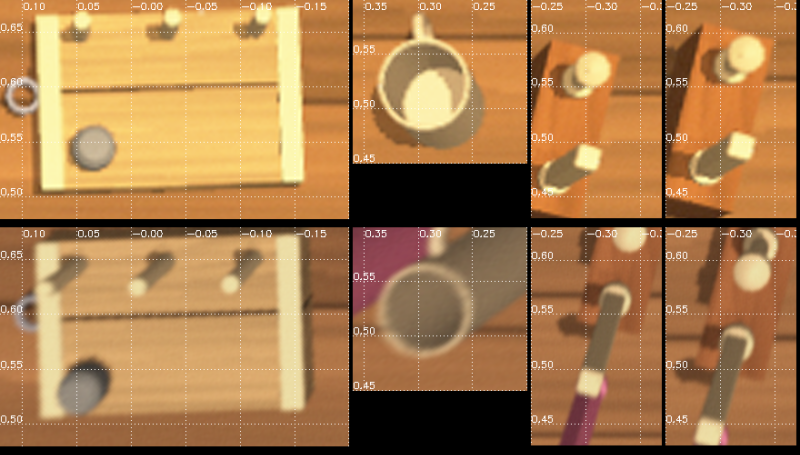

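The crop confirms the beige scraper and peg in the stand, and the beige mug with a handle. Both cameras agree on these positions:

| Item | World position (m) |
|---|---|
| Scraper top | (.4865, -.303) |
| Peg | (.585, -.327), 101 mm from the scraper |
| Seam | (.596, .065) to (.603, -.135), 200 mm long |
| Mug centre | (.5245, .295) |

The stand is yawed by -0.24 rad, so the tool needs a twist of about -0.2.

Emit:
{"fn": "apply_moves", "kwargs": {"targets": [{"translation": [0, 0, 0], "twist": -1, "hand": 1}, {"translation": [0, 0, 0], "twist": -1, "hand": 1}, {"translation": [-0.35, -0.3, 0], "twist": 0, "hand": 1}, {"translation": [-0.35, -0.3, 0], "twist": 0, "hand": 1}, {"translation": [-0.35, -0.3, 0], "twist": 0, "hand": 1}, {"translation": [-0.35, -0.3, 0], "twist": 0, "hand": 1}, {"translation": [-0.35, -0.3, 0], "twist": 0, "hand": 1}, {"translation": [-0.35, -0.3, 0], "twist": 0, "hand": 1}]}}

```text
time: 1.7
tool_pos: [0.4268, 0.3409, 0.2536]
tool_rot: [0.0, 0.117, 0.993, 0.0]
contact_force: [0.8, -0.4, 0.5]
gripper_width: 0.997
grasp_force: 0.0
```

Emit:
{"fn": "apply_moves", "kwargs": {"targets": [{"translation": [-0.15, -0.4, 0], "twist": 0, "hand": 1}, {"translation": [-0.15, -0.4, 0], "twist": 0, "hand": 1}, {"translation": [-0.15, -0.4, 0], "twist": 0, "hand": 1}, {"translation": [-0.15, -0.4, 0], "twist": 0, "hand": 1}, {"translation": [-0.15, -0.4, 0], "twist": 0, "hand": 1}, {"translation": [-0.15, -0.4, 0], "twist": 0, "hand": 1}, {"translation": [-0.15, -0.4, 0], "twist": 0, "hand": 1}, {"translation": [-0.15, -0.4, 0], "twist": 0, "hand": 1}]}}

```text
time: 2.5
tool_pos: [0.4678, 0.0016, 0.2537]
tool_rot: [0.001, 0.118, 0.993, 0.0]
contact_force: [0.5, 0.2, -0.6]
gripper_width: 1.001
grasp_force: 0.0
```

Emit:
{"fn": "apply_moves", "kwargs": {"targets": [{"translation": [-0.13, -0.42, 0], "twist": 0, "hand": 1}, {"translation": [-0.13, -0.42, 0], "twist": 0, "hand": 1}, {"translation": [-0.13, -0.42, 0], "twist": 0, "hand": 1}, {"translation": [-0.13, -0.42, 0], "twist": 0, "hand": 1}, {"translation": [-0.13, -0.42, 0], "twist": 0, "hand": 1}, {"translation": [-0.13, -0.42, 0], "twist": 0, "hand": 1}, {"translation": [-0.11, -0.4, 0], "twist": 0, "hand": 1}, {"translation": [0, 0, 0], "twist": 0, "hand": 1}]}}

```text
time: 3.3
tool_pos: [0.4857, -0.3055, 0.2531]
tool_rot: [-0.0, 0.12, 0.993, -0.001]
contact_force: [0.2, 0.6, 1.1]
gripper_width: 1.0
grasp_force: 0.0
```

Run:
```python
from h import *
s=state();print(s["tool_pos"],s["tool_rot"],s["time"])
im=grab_frame("scene");t=grab_frame("top")
A=cv2.resize(im[190:360,40:240],None,fx=2,fy=2,interpolation=3)[:,:,::-1]
B=cv2.resize(t[120:290,310:510],None,fx=2,fy=2,interpolation=3)[:,:,::-1]
cv2.imwrite("pics/a2.png",np.hstack([A,B]))
```

```text
[ 0.48568811 -0.3055231   0.25312382] [-1.25408224e-04  1.20073806e-01  9.92764767e-01 -6.18551818e-04] 3.3
```

View pics/a2.png

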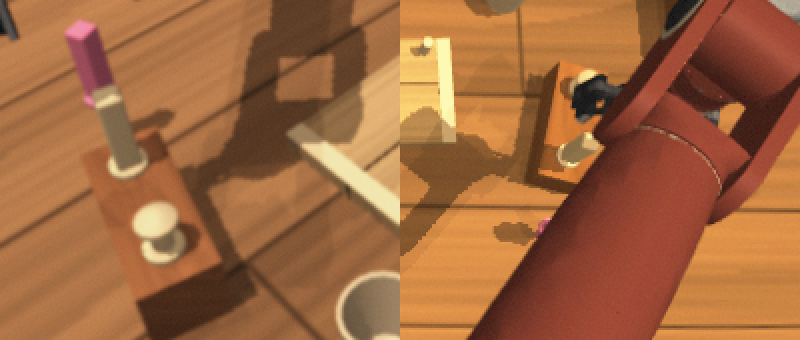

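The gripper is just above the crop, with one finger at about px (42,200), and the scraper stands clear below it. I'll lower part way and check the centring numerically and by eye.

Emit:
{"fn": "apply_moves", "kwargs": {"targets": [{"translation": [0, 0.02, 0.25], "twist": 0, "hand": 1}, {"translation": [0, 0, 0.25], "twist": 0, "hand": 1}, {"translation": [0, 0, 0], "twist": 0, "hand": 1}]}}

```text
time: 3.7
tool_pos: [0.485, -0.2964, 0.1991]
tool_rot: [-0.003, 0.117, 0.993, 0.002]
contact_force: [-0.4, 1.1, -0.6]
gripper_width: 0.998
grasp_force: 0.0
```

Run:
```python
from h import *
s=state();p=s["tool_pos"];print(p)
from scipy.spatial.transform import Rotation as R
q=s["tool_rot"];M=R.from_quat([*q[1:],q[0]]).as_matrix();print(M.round(3).tolist())
im=grab_frame("scene")[:,:,::-1].copy()
k=4;u0,v0=20,150
A=cv2.resize(im[v0:v0+150,u0:u0+200],None,fx=k,fy=k,interpolation=3)
for P,c in((p,(0,0,255)),(p+M[:,1]*.0425,(0,255,0)),(p-M[:,1]*.0425,(0,255,0)),([p[0],p[1],.158],(255,0,0)),([p[0],p[1],.123],(255,0,0))):
    u=proj("scene",P)[0];cv2.circle(A,(int((u[0]-u0)*k),int((u[1]-v0)*k)),4,c,-1)
cv2.imwrite("pics/a3.png",A)
```

```text
[ 0.48497527 -0.29640941  0.19913811]
[[-0.973, 0.232, -0.006], [0.232, 0.973, 0.005], [0.007, 0.004, -1.0]]
```

View pics/a3.png

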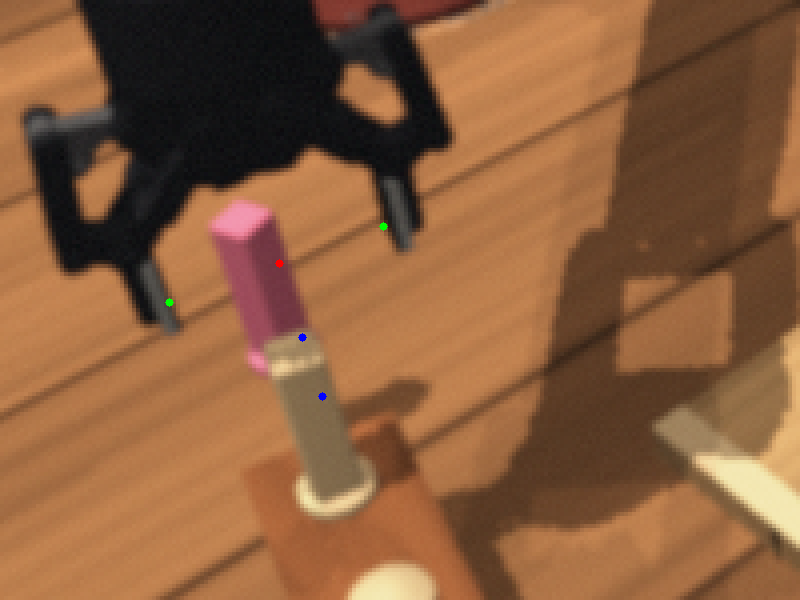

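Emit:
{"fn": "apply_moves", "kwargs": {"targets": [{"translation": [0, -0.04, 0.1], "twist": 0, "hand": 1}, {"translation": [0, 0, 0], "twist": 0, "hand": 1}, {"translation": [0, 0, 0], "twist": 0, "hand": 1}, {"translation": [0, 0, 0], "twist": 0, "hand": 1}]}}

```text
time: 4.15
tool_pos: [0.4861, -0.3036, 0.1943]
tool_rot: [0.001, 0.118, 0.993, -0.0]
contact_force: [-0.4, 0.7, 0.2]
gripper_width: 1.002
grasp_force: 0.0
```

Run:
```python
from h import *
s=state();p=s["tool_pos"];print(p,s["joint_vel"].round(3) if hasattr(s["joint_vel"],'round') else s["joint_vel"])
print(ray("scene",[[20+295/4,150+347/4]],.158), ray("top",[[0,0]],0)[0])
```

```text
[ 0.4861076  -0.30361398  0.1942713 ] [-0.001  0.001  0.001 -0.    -0.001  0.001]
[[ 0.48744702 -0.30138128  0.158     ]] [1.19127914 0.99524831 0.        ]
```

Emit:
{"fn": "apply_moves", "kwargs": {"targets": [{"translation": [0, 0.01, 0.2], "twist": 0, "hand": 1}, {"translation": [0, 0, 0.2], "twist": 0, "hand": 1}, {"translation": [0, 0, 0.18], "twist": 0, "hand": 1}, {"translation": [0, 0, 0.1], "twist": 0, "hand": 1}, {"translation": [0, 0, 0], "twist": 0, "hand": 1}, {"translation": [0, 0, 0], "twist": 0, "hand": 1}, {"translation": [0, 0, 0], "twist": 0, "hand": 0}, {"translation": [0, 0, 0], "twist": 0, "hand": 0}]}}

```text
time: 4.95
tool_pos: [0.4866, -0.3029, 0.1267]
tool_rot: [0.001, 0.118, 0.993, -0.001]
contact_force: [-0.0, 0.3, -0.3]
gripper_width: 0.689
grasp_force: 0.0
```

Emit:
{"fn": "apply_moves", "kwargs": {"targets": [{"translation": [0, 0, 0], "twist": 0, "hand": 0}, {"translation": [0, 0, 0], "twist": 0, "hand": 0}, {"translation": [0, 0, 0], "twist": 0, "hand": 0}, {"translation": [0, 0, 0], "twist": 0, "hand": 0}, {"translation": [0, 0, 0], "twist": 0, "hand": 0}, {"translation": [0, 0, 0], "twist": 0, "hand": 0}]}}

```text
time: 5.55
tool_pos: [0.4861, -0.3025, 0.1256]
tool_rot: [0.0, 0.118, 0.993, -0.0]
contact_force: [-0.1, -0.0, 2.1]
gripper_width: 0.25
grasp_force: 62.7
```

Emit:
{"fn": "apply_moves", "kwargs": {"targets": [{"translation": [0, 0, -0.1], "twist": 0, "hand": 0}, {"translation": [0, 0, -0.15], "twist": 0, "hand": 0}, {"translation": [0, 0, -0.2], "twist": 0, "hand": 0}, {"translation": [0, 0, -0.2], "twist": 0, "hand": 0}, {"translation": [0, 0, -0.2], "twist": 0, "hand": 0}, {"translation": [0, 0, -0.1], "twist": 0, "hand": 0}, {"translation": [0, 0, 0], "twist": 0, "hand": 0}, {"translation": [0, 0, 0], "twist": 0, "hand": 0}]}}

```text
time: 6.35
tool_pos: [0.4858, -0.3022, 0.2201]
tool_rot: [-0.0, 0.118, 0.993, 0.0]
contact_force: [1.8, 0.1, -0.7]
gripper_width: 0.248
grasp_force: 62.5
```

Run:
```python
from h import *
s=state();p=s["tool_pos"];print(p)
im=grab_frame("scene")[:,:,::-1].copy()
k=4;u0,v0=20,150
A=cv2.resize(im[v0:v0+150,u0:u0+200],None,fx=k,fy=k,interpolation=3)
for z in(-.1176,-.0556,.0324):
    u=proj("scene",p+[0,0,z])[0];cv2.circle(A,(int((u[0]-u0)*k),int((u[1]-v0)*k)),3,(0,0,255),-1)
cv2.imwrite("pics/a4.png",A)
```

```text
[ 0.48579397 -0.30221729  0.22005138]
```

View pics/a4.png

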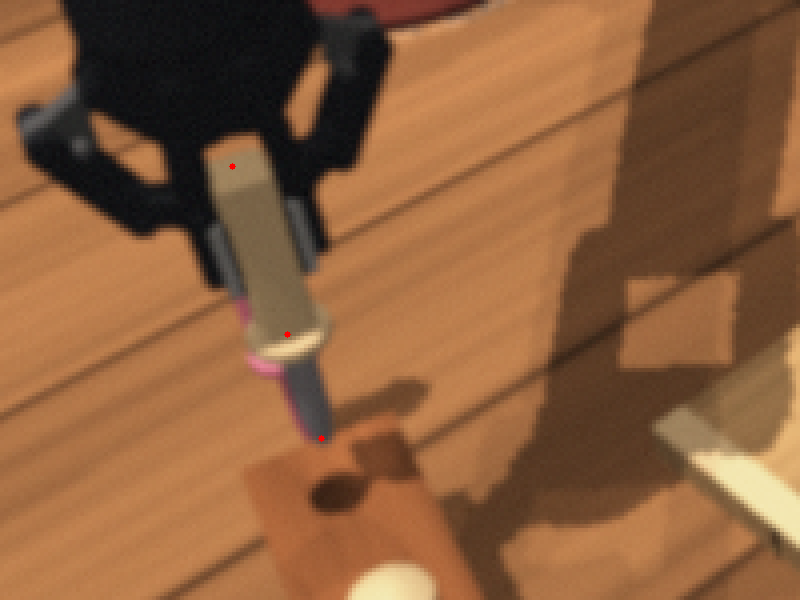

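The picture shows the scraper held upright, with its predicted tip at crop (321,438) matching the picture, and the peg untouched. Now to the ring end of the seam.

Emit:
{"fn": "apply_moves", "kwargs": {"targets": [{"translation": [-0.03, 0.2, 0], "twist": 0, "hand": 0}, {"translation": [-0.03, 0.4, 0], "twist": 0, "hand": 0}, {"translation": [-0.03, 0.48, 0], "twist": 0, "hand": 0}, {"translation": [-0.03, 0.48, 0], "twist": 0, "hand": 0}, {"translation": [-0.03, 0.48, 0], "twist": 0, "hand": 0}, {"translation": [-0.03, 0.48, 0], "twist": 0, "hand": 0}, {"translation": [-0.03, 0.48, 0], "twist": 0, "hand": 0}, {"translation": [-0.015, 0.4, 0], "twist": 0, "hand": 0}]}}

```text
time: 7.2
tool_pos: [0.5868, 0.0255, 0.2186]
tool_rot: [-0.001, 0.117, 0.993, 0.0]
contact_force: [0.2, -0.1, -0.2]
gripper_width: 0.249
grasp_force: 62.4
```

Emit:
{"fn": "apply_moves", "kwargs": {"targets": [{"translation": [0, 0.25, 0], "twist": 0, "hand": 0}, {"translation": [0, 0.13, 0], "twist": 0, "hand": 0}, {"translation": [0, 0, 0.2], "twist": 0, "hand": 0}, {"translation": [0, 0, 0.2], "twist": 0, "hand": 0}, {"translation": [0, 0, 0.1], "twist": 0, "hand": 0}, {"translation": [0, 0, 0], "twist": 0, "hand": 0}, {"translation": [0, 0, 0], "twist": 0, "hand": 0}, {"translation": [0, 0, 0], "twist": 0, "hand": 0}]}}

```text
time: 8.0
tool_pos: [0.5969, 0.0595, 0.1716]
tool_rot: [0.001, 0.118, 0.993, 0.0]
contact_force: [-0.2, 0.2, -0.6]
gripper_width: 0.246
grasp_force: 62.4
```

Run:
```python
from h import *
s=state();p=s["tool_pos"];print(p,s["tool_rot"],s["contact_force"])
k=5
L=[]
for n in("scene","top"):
    im=grab_frame(n)[:,:,::-1].copy()
    t=p+[0,0,-.1176];u=proj(n,t)[0];e=proj(n,[[.596,.065,.022],[.603,-.135,.022]])
    u0,v0=int(u[0])-40,int(u[1])-40
    A=cv2.resize(im[v0:v0+80,u0:u0+80],None,fx=k,fy=k,interpolation=3)
    for a,c in((u,(0,0,255)),(e[0],(255,0,0)),(e[1],(255,0,0))): cv2.circle(A,(int((a[0]-u0+.5)*k),int((a[1]-v0+.5)*k)),2,c,-1)
    L.append(A)
cv2.imwrite("pics/a5.png",np.hstack(L))
```

```text
[0.59689477 0.05952884 0.17163251] [1.03961475e-03 1.17879656e-01 9.93027343e-01 4.40109713e-05] [-0.16828013  0.16106897 -0.58051072]
```

View pics/a5.png

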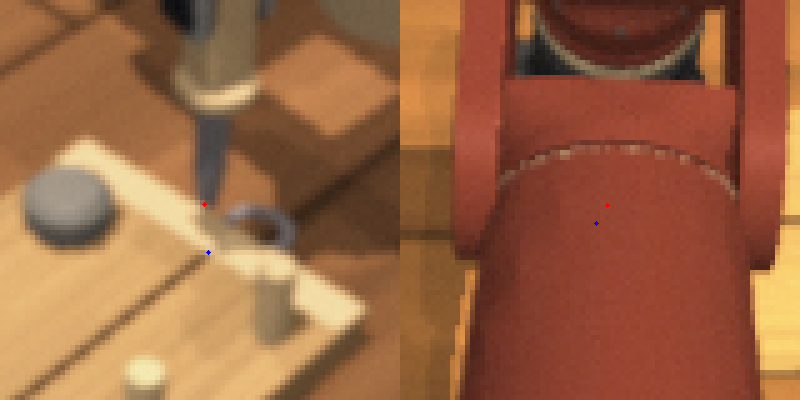

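The tip is above the seam's ring end, which is marked at (208,252) in the left crop. I'll lower it to about 2–3 mm clear.

Emit:
{"fn": "apply_moves", "kwargs": {"targets": [{"translation": [0, 0, 0.1], "twist": 0, "hand": 0}, {"translation": [0, 0, 0.1], "twist": 0, "hand": 0}, {"translation": [0, 0, 0.06], "twist": 0, "hand": 0}, {"translation": [0, 0, 0.03], "twist": 0, "hand": 0}, {"translation": [0, 0, 0], "twist": 0, "hand": 0}, {"translation": [0, 0, 0], "twist": 0, "hand": 0}, {"translation": [0, 0, 0], "twist": 0, "hand": 0}, {"translation": [0, 0, 0], "twist": 0, "hand": 0}]}}

```text
time: 8.9
tool_pos: [0.5964, 0.0599, 0.1417]
tool_rot: [0.0, 0.118, 0.993, 0.0]
contact_force: [-0.6, 0.1, -0.2]
gripper_width: 0.251
grasp_force: 62.7
```

Emit:
{"fn": "apply_moves", "kwargs": {"targets": [{"translation": [-0.011, -0.0385, 0], "twist": 0, "hand": 0}, {"translation": [-0.011, -0.0385, 0], "twist": 0, "hand": 0}, {"translation": [-0.011, -0.0385, 0], "twist": 0, "hand": 0}, {"translation": [-0.011, -0.0385, 0], "twist": 0, "hand": 0}, {"translation": [-0.011, -0.0385, 0], "twist": 0, "hand": 0}, {"translation": [-0.011, -0.0385, 0], "twist": 0, "hand": 0}, {"translation": [-0.011, -0.0385, 0], "twist": 0, "hand": 0}, {"translation": [-0.011, -0.0385, 0], "twist": 0, "hand": 0}]}}

```text
time: 9.7
tool_pos: [0.5975, 0.0276, 0.1413]
tool_rot: [-0.0, 0.118, 0.993, 0.0]
contact_force: [0.3, -0.2, -0.9]
gripper_width: 0.249
grasp_force: 62.7
```

Emit:
{"fn": "apply_moves", "kwargs": {"targets": [{"translation": [-0.011, -0.0385, 0], "twist": 0, "hand": 0}, {"translation": [-0.011, -0.0385, 0], "twist": 0, "hand": 0}, {"translation": [-0.011, -0.0385, 0], "twist": 0, "hand": 0}, {"translation": [-0.011, -0.0385, 0], "twist": 0, "hand": 0}, {"translation": [-0.011, -0.0385, 0], "twist": 0, "hand": 0}, {"translation": [-0.011, -0.0385, 0], "twist": 0, "hand": 0}, {"translation": [-0.011, -0.0385, 0], "twist": 0, "hand": 0}, {"translation": [-0.011, -0.0385, 0], "twist": 0, "hand": 0}]}}

```text
time: 10.5
tool_pos: [0.5989, -0.0044, 0.1413]
tool_rot: [-0.0, 0.118, 0.993, -0.0]
contact_force: [0.5, 0.1, -1.1]
gripper_width: 0.249
grasp_force: 62.7
```

Emit:
{"fn": "apply_moves", "kwargs": {"targets": [{"translation": [-0.01, -0.0385, 0], "twist": 0, "hand": 0}, {"translation": [-0.01, -0.0385, 0], "twist": 0, "hand": 0}, {"translation": [-0.01, -0.0385, 0], "twist": 0, "hand": 0}, {"translation": [-0.01, -0.0385, 0], "twist": 0, "hand": 0}, {"translation": [-0.01, -0.0385, 0], "twist": 0, "hand": 0}, {"translation": [-0.01, -0.0385, 0], "twist": 0, "hand": 0}, {"translation": [-0.01, -0.0385, 0], "twist": 0, "hand": 0}, {"translation": [-0.01, -0.0385, 0], "twist": 0, "hand": 0}]}}

```text
time: 11.3
tool_pos: [0.5995, -0.0362, 0.1413]
tool_rot: [0.0, 0.118, 0.993, 0.0]
contact_force: [-0.4, 0.1, -0.8]
gripper_width: 0.253
grasp_force: 62.7
```

Emit:
{"fn": "apply_moves", "kwargs": {"targets": [{"translation": [-0.011, -0.0385, 0], "twist": 0, "hand": 0}, {"translation": [-0.011, -0.0385, 0], "twist": 0, "hand": 0}, {"translation": [-0.011, -0.0385, 0], "twist": 0, "hand": 0}, {"translation": [-0.011, -0.0385, 0], "twist": 0, "hand": 0}, {"translation": [-0.011, -0.0385, 0], "twist": 0, "hand": 0}, {"translation": [-0.011, -0.0385, 0], "twist": 0, "hand": 0}, {"translation": [-0.011, -0.0385, 0], "twist": 0, "hand": 0}, {"translation": [-0.011, -0.0385, 0], "twist": 0, "hand": 0}]}}

```text
time: 12.1
tool_pos: [0.6008, -0.0682, 0.1413]
tool_rot: [0.0, 0.118, 0.993, 0.0]
contact_force: [0.1, 0.9, -0.9]
gripper_width: 0.252
grasp_force: 62.7
```

Emit:
{"fn": "apply_moves", "kwargs": {"targets": [{"translation": [-0.011, -0.0385, 0], "twist": 0, "hand": 0}, {"translation": [-0.011, -0.0385, 0], "twist": 0, "hand": 0}, {"translation": [-0.011, -0.0385, 0], "twist": 0, "hand": 0}, {"translation": [-0.011, -0.0385, 0], "twist": 0, "hand": 0}, {"translation": [-0.011, -0.0385, 0], "twist": 0, "hand": 0}, {"translation": [-0.011, -0.0385, 0], "twist": 0, "hand": 0}, {"translation": [-0.011, -0.0385, 0], "twist": 0, "hand": 0}, {"translation": [-0.011, -0.0385, 0], "twist": 0, "hand": 0}]}}

```text
time: 12.9
tool_pos: [0.6022, -0.1003, 0.1413]
tool_rot: [-0.0, 0.118, 0.993, -0.0]
contact_force: [0.4, -0.7, -1.6]
gripper_width: 0.25
grasp_force: 62.7
```

Emit:
{"fn": "apply_moves", "kwargs": {"targets": [{"translation": [-0.011, -0.0385, 0], "twist": 0, "hand": 0}, {"translation": [-0.011, -0.0385, 0], "twist": 0, "hand": 0}, {"translation": [-0.011, -0.0385, 0], "twist": 0, "hand": 0}, {"translation": [-0.011, -0.0385, 0], "twist": 0, "hand": 0}, {"translation": [-0.011, -0.0385, 0], "twist": 0, "hand": 0}, {"translation": [-0.011, -0.0385, 0], "twist": 0, "hand": 0}, {"translation": [-0.011, -0.0385, 0], "twist": 0, "hand": 0}, {"translation": [-0.011, -0.0385, 0], "twist": 0, "hand": 0}]}}

```text
time: 13.7
tool_pos: [0.6035, -0.1323, 0.1413]
tool_rot: [0.0, 0.118, 0.993, -0.0]
contact_force: [0.1, -0.1, -0.8]
gripper_width: 0.247
grasp_force: 62.7
```

Emit:
{"fn": "apply_moves", "kwargs": {"targets": [{"translation": [0, 0, 0], "twist": 0, "hand": 0}, {"translation": [0, 0, 0], "twist": 0, "hand": 0}, {"translation": [0, 0, 0], "twist": 0, "hand": 0}]}}

```text
time: 14.0
tool_pos: [0.6035, -0.1318, 0.1413]
tool_rot: [-0.0, 0.118, 0.993, 0.0]
contact_force: [-0.8, 0.2, -0.8]
gripper_width: 0.243
grasp_force: 62.7
```

Emit:
{"fn": "apply_moves", "kwargs": {"targets": [{"translation": [0, 0, -0.1], "twist": 0, "hand": 0}, {"translation": [0, 0, -0.2], "twist": 0, "hand": 0}, {"translation": [0, 0, -0.3], "twist": 0, "hand": 0}, {"translation": [0, 0, -0.3], "twist": 0, "hand": 0}, {"translation": [0, 0, -0.15], "twist": 0, "hand": 0}, {"translation": [0.12, 0.25, 0], "twist": 0, "hand": 0}, {"translation": [0.18, 0.4, 0], "twist": 0, "hand": 0}, {"translation": [0.18, 0.4, 0], "twist": 0, "hand": 0}]}}

```text
time: 14.8
tool_pos: [0.5809, -0.0178, 0.2463]
tool_rot: [0.0, 0.118, 0.993, 0.0]
contact_force: [0.5, 0.2, 0.3]
gripper_width: 0.247
grasp_force: 62.5
```

Emit:
{"fn": "apply_moves", "kwargs": {"targets": [{"translation": [0.18, 0.4, 0], "twist": 0, "hand": 0}, {"translation": [0.18, 0.4, 0], "twist": 0, "hand": 0}, {"translation": [0.18, 0.4, 0], "twist": 0, "hand": 0}, {"translation": [0.18, 0.4, 0], "twist": 0, "hand": 0}, {"translation": [0.18, 0.4, 0], "twist": 0, "hand": 0}, {"translation": [0.18, 0.4, 0], "twist": 0, "hand": 0}, {"translation": [0.18, 0.4, 0], "twist": 0, "hand": 0}, {"translation": [0.12, 0.2, 0], "twist": 0, "hand": 0}]}}

```text
time: 15.6
tool_pos: [0.5161, 0.3083, 0.2462]
tool_rot: [-0.0, 0.116, 0.993, 0.0]
contact_force: [-1.0, -0.4, -0.0]
gripper_width: 0.252
grasp_force: 62.5
```

Emit:
{"fn": "apply_moves", "kwargs": {"targets": [{"translation": [0.05, 0.1, 0], "twist": 0, "hand": 0}, {"translation": [0, 0, 0], "twist": 0, "hand": 0}, {"translation": [0, 0, 0], "twist": 0, "hand": 0}, {"translation": [0, 0, 0], "twist": 0, "hand": 0}]}}

```text
time: 16.0
tool_pos: [0.5153, 0.3149, 0.2463]
tool_rot: [0.0, 0.119, 0.993, -0.0]
contact_force: [0.5, 0.4, -0.8]
gripper_width: 0.247
grasp_force: 62.5
```

```bash
cat > look.py <<'E'
from h import *
import sys
s=state();p=s["tool_pos"];print(p,s["tool_rot"],s["contact_force"])
k=5
L=[]
for n in("scene","top"):
    im=grab_frame(n)[:,:,::-1].copy()
    u=proj(n,p+[0,0,-.1176])[0]; th=np.linspace(0,2*np.pi,24)
    r=proj(n,np.c_[.5245+.042*np.cos(th),.295+.042*np.sin(th),0*th+.09]);m=r.mean(0)
    u0,v0=int(m[0])-40,int(m[1])-50
    A=cv2.resize(im[v0:v0+100,u0:u0+80],None,fx=k,fy=k,interpolation=3)
    for a,c in[(u,(0,0,255))]+[(x,(255,0,0)) for x in r]: cv2.circle(A,(int((a[0]-u0+.5)*k),int((a[1]-v0+.5)*k)),2,c,-1)
    L.append(A)
cv2.imwrite(sys.argv[1],np.hstack(L))
E
python3 look.py pics/a6.png
```

```text
[0.51529567 0.31492637 0.24626915] [ 4.31772718e-05  1.18506437e-01  9.92953260e-01 -2.16982933e-04] [ 0.52960216  0.35442991 -0.79997762]
```

View pics/a6.png

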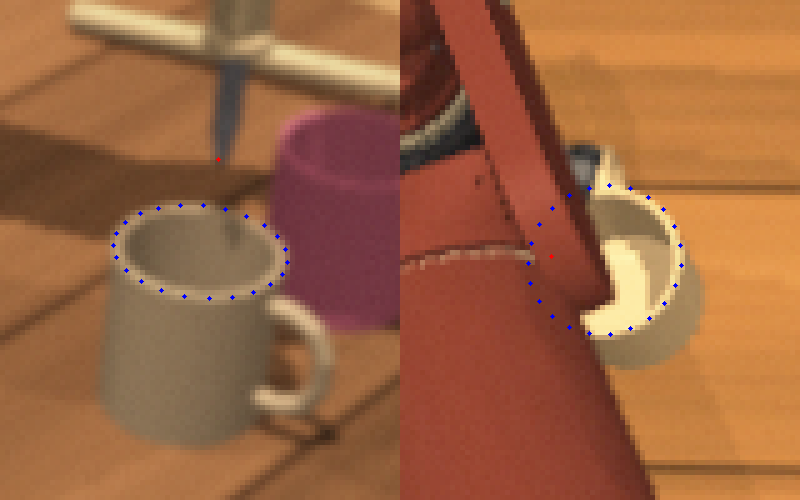

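The fitted rim circle (left crop, centre about (200,252)) lies on the beige mug's rim, and the tip at (218,159) is about 22 mm off the axis. I'll correct that and lower.

Emit:
{"fn": "apply_moves", "kwargs": {"targets": [{"translation": [-0.07, -0.09, 0], "twist": 0, "hand": 0}, {"translation": [-0.065, -0.085, 0], "twist": 0, "hand": 0}, {"translation": [0, 0, 0], "twist": 0, "hand": 0}, {"translation": [0, 0, 0.15], "twist": 0, "hand": 0}, {"translation": [0, 0, 0.2], "twist": 0, "hand": 0}, {"translation": [0, 0, 0.2], "twist": 0, "hand": 0}, {"translation": [0, 0, 0.2], "twist": 0, "hand": 0}, {"translation": [0, 0, 0], "twist": 0, "hand": 0}]}}

```text
time: 16.9
tool_pos: [0.5211, 0.2951, 0.1662]
tool_rot: [-0.004, 0.118, 0.993, -0.002]
contact_force: [-1.2, -0.2, -1.4]
gripper_width: 0.252
grasp_force: 62.5
```

Emit:
{"fn": "apply_moves", "kwargs": {"targets": [{"translation": [0, 0, 0.15], "twist": 0, "hand": 0}, {"translation": [0, 0, 0.13], "twist": 0, "hand": 0}, {"translation": [0, 0, 0.1], "twist": 0, "hand": 0}, {"translation": [0, 0, 0], "twist": 0, "hand": 0}, {"translation": [0, 0, 0], "twist": 0, "hand": 0}, {"translation": [0, 0, 0], "twist": 0, "hand": 0}]}}

```text
time: 17.5
tool_pos: [0.5244, 0.2963, 0.1342]
tool_rot: [0.001, 0.118, 0.993, 0.0]
contact_force: [0.1, 0.0, -0.8]
gripper_width: 0.249
grasp_force: 62.5
```

Emit:
{"fn": "apply_moves", "kwargs": {"targets": [{"translation": [0, 0, 0.05], "twist": 0, "hand": 0}, {"translation": [0, 0, 0.04], "twist": 0, "hand": 0}, {"translation": [0, 0, 0], "twist": 0, "hand": 0}, {"translation": [0, 0, 0], "twist": 0, "hand": 0}, {"translation": [0, 0, 0], "twist": 0, "hand": 0}]}}

```text
time: 18.0
tool_pos: [0.5239, 0.2961, 0.1244]
tool_rot: [0.0, 0.118, 0.993, 0.0]
contact_force: [-0.2, -0.5, -1.0]
gripper_width: 0.248
grasp_force: 62.5
```

Emit:
{"fn": "apply_moves", "kwargs": {"targets": [{"translation": [0, 0, 0], "twist": 0, "hand": 1}, {"translation": [0, 0, 0], "twist": 0, "hand": 1}, {"translation": [0, 0, 0], "twist": 0, "hand": 1}, {"translation": [0, 0, 0], "twist": 0, "hand": 1}, {"translation": [0, 0, 0], "twist": 0, "hand": 1}, {"translation": [0, 0, 0], "twist": 0, "hand": 1}, {"translation": [0, 0, 0], "twist": 0, "hand": 1}, {"translation": [0, 0, 0], "twist": 0, "hand": 1}]}}

```text
time: 18.8
tool_pos: [0.5239, 0.2961, 0.1244]
tool_rot: [0.0, 0.118, 0.993, 0.0]
contact_force: [0.7, 1.3, 0.7]
gripper_width: 1.0
grasp_force: 0.1
```

```bash
python3 look.py pics/a7.png
```

```text
[0.5238587  0.29605121 0.1243662 ] [4.51434065e-05 1.17623221e-01 9.93058294e-01 2.40600556e-05] [0.73297395 1.27450484 0.66411649]
```

View pics/a7.png

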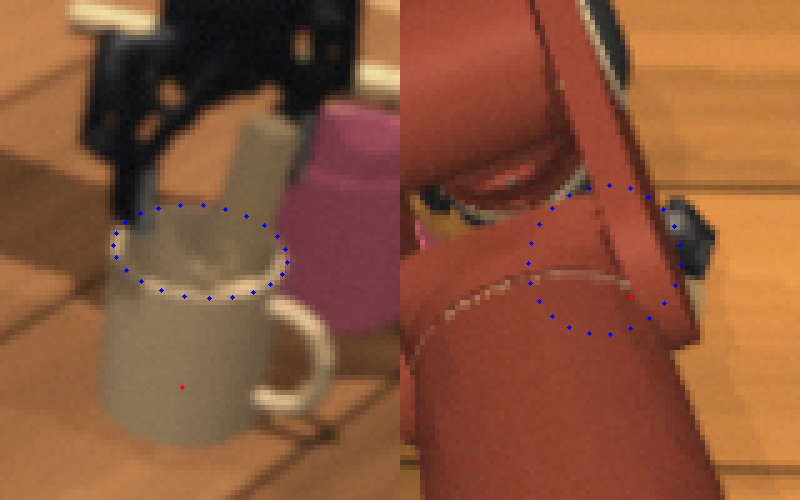

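The scraper leans in the mug against the +y finger or rim, with its handle top at (268,125). I'll move the finger slightly away and then rise slowly.

Emit:
{"fn": "apply_moves", "kwargs": {"targets": [{"translation": [0, 0.06, 0], "twist": 0, "hand": 1}, {"translation": [0, 0.06, 0], "twist": 0, "hand": 1}, {"translation": [0, 0, 0], "twist": 0, "hand": 1}, {"translation": [0, 0, 0], "twist": 0, "hand": 1}, {"translation": [0, 0, -0.05], "twist": 0, "hand": 1}, {"translation": [0, 0, -0.1], "twist": 0, "hand": 1}, {"translation": [0, 0, -0.1], "twist": 0, "hand": 1}, {"translation": [0, 0, -0.1], "twist": 0, "hand": 1}]}}

```text
time: 19.7
tool_pos: [0.527, 0.3078, 0.1609]
tool_rot: [0.001, 0.118, 0.993, 0.0]
contact_force: [0.0, 0.1, -0.0]
gripper_width: 0.997
grasp_force: 0.0
```

Emit:
{"fn": "apply_moves", "kwargs": {"targets": [{"translation": [0, 0, -0.2], "twist": 0, "hand": 1}, {"translation": [0, 0, -0.2], "twist": 0, "hand": 1}, {"translation": [0, 0, -0.2], "twist": 0, "hand": 1}, {"translation": [0, 0, -0.2], "twist": 0, "hand": 1}, {"translation": [0, 0, -0.2], "twist": 0, "hand": 1}, {"translation": [0, 0, 0], "twist": 0, "hand": 1}, {"translation": [0, 0, 0], "twist": 0, "hand": 1}, {"translation": [0, 0, 0], "twist": 0, "hand": 1}]}}

```text
time: 20.5
tool_pos: [0.5261, 0.3074, 0.258]
tool_rot: [-0.001, 0.118, 0.993, -0.0]
contact_force: [0.0, -0.5, -0.0]
gripper_width: 0.998
grasp_force: 0.0
```

```bash
python3 look.py pics/a8.png
```

```text
[0.52605654 0.30744112 0.25796237] [-8.70346362e-04  1.17650941e-01  9.93054506e-01 -4.95964698e-04] [ 0.02919833 -0.53588036 -0.03968546]
```

View pics/a8.png

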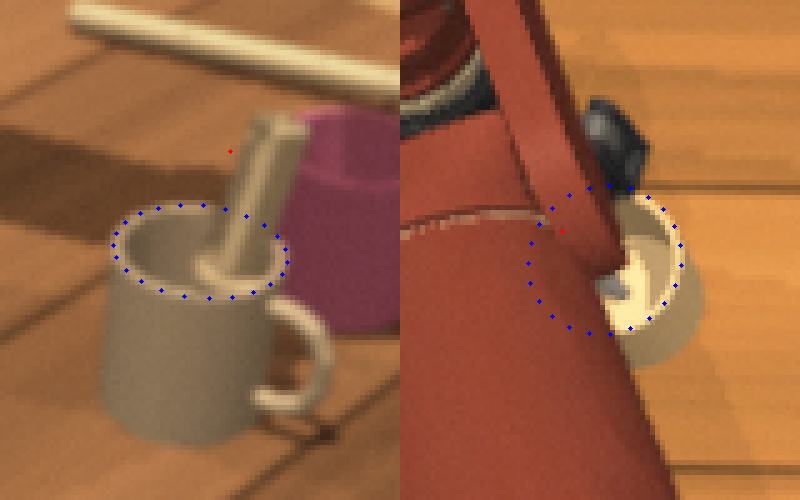

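The scraper leans inside the upright mug, tip down, with its handle top at (275,125), and the gripper is clear above it. Handing in.

```bash
python3 -c "
from plant import *
print(job_done())"
```

```text
the job is handed in; nothing more can be done
None
```

I guided the scraper's tip along the whole seam from the ring end, at about 4 cm/s and an estimated 2 mm clear of the wood; it now leans tip down in the upright beige mug, the spare peg was never touched, and the job is handed in (no verdict came back).

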